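Select the fitted lamp and press test

ROBOT

A 7-joint arm with a two-finger parallel gripper is mounted at the origin on the work surface. World frame = base frame: x ahead of the robot, y to its left, z up, the work surface at z = 0. Lengths are in m, angles in rad, forces in N, time in s.
With the tool pointing down it reaches from about 0.425 to 0.875 m from the base axis. Payload 4.7 kg.
Tool frame: the origin (TCP) lies on the centre line of the jaws, within the pads' length; the fingertips stand 11 mm ahead of it and the grasp point (between the pads) lies 8 mm behind it; z points along the fingers, y is the line along which they close (so a half turn about z gives the same grasp; the last joint's range is limited). The gripper opens to 87 mm and grips with 3 to 60 N. Pads are 19 mm wide; open, the fingers measure 117 mm over their backs; the gripper's body (75 mm by 190 mm) begins 51 mm behind the grasp point.
Start: joints at [1.158, 0.321, -0.07, 1.45, 0.023, 1.371, -0.057], TCP at [0.269, -0.592, 0.234] pointing down, gripper open.
Joint ranges: [-2.86, 2.86], [-0.3, 2.09], [-1.38, 1.24], [0.06, 2.45], [-1.56, 4.7], [0.09, 2.05], [-2.69, 2.69]. Speed limits (rad/s): [2.57, 2.57, 3.14, 3.14, 3.14, 3.14, 3.14].

INTERFACE

Orientations are given as a rotation vector (axis times angle).
In Python, from bench import status, grab_frame, arm gives the robot as it stands.
- The arm moves only by the tool servo_tool, never from a script. Its argument "steps" is text: rows parted by semicolons, each of 5 numbers parted by spaces: the finger opening in mm, from 0 to 87, then the shift along the tool's x, y, z in mm, then the turn about the tool's z in rad. In form: grip x y z turn; .... A call has 1 to 8 rows; each row shifts and turns the commanded pose from where the row before left it, along the tool's axes as they then stand; what a row does not reach is not made up. A row lasts 1/12 s, in which the tool goes at most 41.7 mm and 7.16 degrees, less where a joint would pass 70% of its speed; a pose out of reach is approached as far as the arm can. A call is refused whole if a number of a shift passes 41.7 or a number of a turn 0.125, either way. A call with a gripper value outside its range is refused whole. The fingers move at their own pace and stop on an object; "force" is the grip in N (left out, the last holds). Time passes only in rows, so rows that do not move let the fingers close. It gives the time, the measured TCP pose, the force, the opening and the grip force at its end, in the units of the state.
- status.get_obs(): the state, without advancing time (a new reading comes with each control period).
- grab_frame(name): name is "side" or "top" or "wrist"; returns a dict with "img" (400x640x3 uint8, blue, green, red), "fovy" (degrees; the focal length in pixels is half the picture's height over the tangent of half this angle, whatever the lens; pixels are square), "cx", "cy" (the principal point, pixels), "eye" and "attitude" of the camera in the world. Camera axes: x right, y up, looking along -z (the intrinsics and any distortion apply to the point x, -y, -z); pixel columns grow to the right and rows downward; lengths in m; the calibration is good to about 2 mm. The wrist camera is an equidistant fisheye: a pixel r from the principal point sees the ray r / f radians off the axis. A picture is of the moment at which its call begins. There is no depth.
- arm.job_done(): hands the job in; it is judged then, once.
The state is a dict: "t": time; "q": joint angles; "joint_velocities": joint speeds; "effort": joint torques, N m; "eef_pos": TCP position; "tool_rot": TCP orientation; "contact_force": force on the tool from outside, world axes, zero at the start; "torque": the same for the moment, N m; "grip_width": opening from 0.0 (shut) to 1.0 (fully open); "gripper_force": force on a finger pad.
Only numpy, scipy, OpenCV 4.12 (cv2) and the standard library are available. Lean on these libraries where they do the work, as an engineer would, in place of code of your own. Each camera call takes 0.05 s, during which the arm holds its last target. There are 200 camera calls.

TASK

On the lamp test board, push the red pointer of the selector switch round with a fingertip against the side of its arm until it points straight at the middle of the one lamp holder that has a bulb in it. Then press the green test button all the way down and let it come up again, leaving the pointer where you set it. Only push the pointer, do not pinch it or lift it off its spindle; do not press the button before the pointer is set, do not bump the bulb, and leave the jar, the screwdriver and the loose junction box alone.

Things in the scene. Friction and masses are not known exactly. Their poses are not given: they have to be found in the camera images.
- board: plywood test board lying fixed on the bench, 270 (x) x 350 (y) x 18 mm; origin at the centre of its underside, x the short side, pointing away from the robot at yaw 0. On it are fixed the selector switch, three lamp holders in an arc beyond the switch, and at its two near corners the test button box and a breaker (either way round). Its place and yaw on the bench vary.
- pointer (a joint): angle of the red pointer, about a vertical axis; 0 when it points along the board's +x, positive anticlockwise seen from above, stops at +-1.5 rad. No spring and no clicks: it has friction only (about 0.15 N m) and stays where it is left.
- pointer_hub (a point): point on the pointer's turning axis, 118 mm above the bench and 50 mm from the board's centre to the board's -x side; x runs along the pointer arm to its tip, z up. The switch under it is a grey box 110 x 110 mm, top 70 mm above the bench, with a flat black disc (radius 30 mm) up to 78 mm. The round red hub has radius 21 mm, top 122 mm above the bench.
- pointer_tip (a point): the tip end of the red arm, 104 mm from the axis, at the same height as pointer_hub. The arm is a straight red bar with a white line along its top: 16 mm wide, free from 21 to 104 mm from the axis, from 92 to 118 mm above the bench; nothing beneath it for 22 mm where it is over the grey box.
- side_left: the left long side of the red arm (seen from hub to tip), a strip 84 mm long, 6 mm thick, 26 mm high that forms the bar's outer face; origin at its middle, 62 mm from the axis, 105 mm above the bench, x along the arm, y to the left.
- side_right: the right long side of the red arm, the mirror image of the left one.
- lift (a joint): how far (m) the pointer has been lifted up its spindle; 0 when seated. Its weight and a light spring (about 6 N together) hold it down; sideways pushing does not lift it.
- lamp: the lamp holder with the bulb: round black holder, radius 28 mm at the foot, with a white globe of 46 mm diameter; top of the globe 99 mm above the bench. Origin at the centre of the holder's underside, 18 mm above the bench. It sits at one of three places, 145 mm from the pointer's axis, at pointer angles -1.134, 0 or +1.134 rad.
- socket_a: an empty black lamp holder, 34 mm high, open at the top with a brass contact inside, at another of the three places; origin as for the lamp.
- socket_b: the second empty black lamp holder, at the third place; origin likewise.
- test (a joint): travel of the green button, 0 up, 0.007 m fully down (downward positive); a spring brings it up, fully down takes about 5 N.
- test_top (a point): centre of the top of the green button (30 mm diameter), which faces up, about 81 mm above the bench. It sits in a round black housing on a white box 60 x 60 x 40 mm at one of the two near corners of the board.
- breaker: white breaker, 70 x 36 mm, 66 mm high with its black toggle, fixed at the other near corner; not used. Origin at the centre of its underside.
- jar: loose closed jar with a blue lid, radius 26 mm, 75 mm high, standing beside the board on its +y side; origin at the centre of its underside. Not used.
- screwdriver: loose screwdriver with a yellow handle, 180 mm long, lying on the bench beside the board on its -y side; origin at its middle underneath, x along it. Not used.
- junction_box: loose open white junction box, 100 x 100 x 50 mm, on the bench beside the board on its +y side, farther out than the jar; origin at the centre of its underside. Not used.

How it is judged:
On the way, in this order (a step that is already met when the one before it is completed fails the run):
1. the red pointer points at the lamp with the bulb (y of lamp in the frame of pointer_hub between -0.018 and 0.018 m and x of lamp in the frame of pointer_hub above 0.1 m), for 0.2 s.
2. the green button is pressed down, with the pointer still at the bulb (all of step 1 and value of joint test above 0.0055 m), for 0.05 s.
At the end, for the whole second after the job is handed in: The seated pointer (3 mm) aims within 18 mm of the middle of the bulb's holder (7 degrees) and is still; the green button, pressed at least 5.5 of its 7 mm after that, is up again (2 mm); the loose things are within 15 mm of where they were (all of step 1 and value of joint test below 0.002 m and value of joint lift below 0.003 m and velocity of joint pointer between -0.05 and 0.05 rad/s and distance of each of jar, screwdriver, junction_box from where it was at the start of the episode below 0.015 m); the robot touches nothing.
It fails at once if the button is pressed (over 3 mm) while the pointer is not at the bulb (value of joint test above 0.003 m and not (y of lamp in the frame of pointer_hub between -0.018 and 0.018 m and x of lamp in the frame of pointer_hub above 0.1 m)).
It fails at once if the pointer is lifted more than 6 mm up its spindle (value of joint lift above 0.006 m).
It fails at once if the pointer is pinched: the fingers press on both its long sides at once (over 1 N each) (contact force between the fingers and side_left above 1 N and contact force between the fingers and side_right above 1 N).
It fails at once if the lamp with the bulb is bumped (over 4 N) (contact force between lamp and anything else above 4 N).
It fails at once if the jar, screwdriver or junction box is moved more than 15 mm, or lifted (distance of any of jar, screwdriver, junction_box from where it was at the start of the episode above 0.015 m).
It also fails if it takes over 64 s, if anything falls off the work surface, if the arm or the gripper's body presses on something with over 40 N, if the wrist force passes 120 N, or if a joint passes its speed limit or range.

## Working session

There is one attempt and no reset: what is moved stays moved. The work goes in short steps, Python scripts to look and compute and a tool call to move; the robot and the scene stay as the last step left them, time stands still between calls to the robot, and variables do not carry over. Pictures are saved under pics/ and viewed, at most 10 in all, crops included, and the job is handed in when it is done.

Besides the shell and the picture viewer there is one more tool, called after "Emit:" as a command line: name --argument value ..., lists and objects as JSON in quotes. servo_tool: Moves the arm, as the interface text tells. Its arguments: {"type":"object","properties":{"steps":{"type":"string"},"force":{"type":"number"}},"required":["steps"]}

```bash
mkdir -p pics
cat > h.py <<'E'
import numpy as np, cv2
from scipy.spatial.transform import Rotation as R
from bench import status, grab_frame, arm
def rot(a):
    a=np.asarray(a,float)
    if a.shape==(3,3): return a
    return R.from_rotvec(a).as_matrix() if a.size==3 else R.from_quat(a).as_matrix()
def pix2z(f,u,v,z):
    fl=200/np.tan(np.radians(f["fovy"])/2)
    d=np.array([(u-f["cx"])/fl,-(v-f["cy"])/fl,-1.])
    d=rot(f["attitude"])@d; e=np.array(f["eye"])
    return e+d*(z-e[2])/d[2]
E
python3 - <<'E'
from h import *
for n in ("top","side"):
    f=grab_frame(n); cv2.imwrite(f"pics/{n}0.png",f["img"]); print(n,{k:v for k,v in f.items() if k!="img"})
print(status.get_obs())
E
```

```text
top {'fovy': 51.430856010343064, 'cx': 318.30793840777636, 'cy': 193.4663909188587, 'eye': array([0.47599717, 0.04772622, 1.03841558]), 'attitude': array([ 0.1447409 , -0.13654501, -1.59109082])}
side {'fovy': 47.70069255284629, 'cx': 320.8219233452208, 'cy': 196.81355730383217, 'eye': array([0.58540191, 0.82880656, 0.64255046]), 'attitude': array([ 0.03866668, -1.45900741, -2.75471969])}
{'t': 0.1, 'q': array([ 1.15812591,  0.32177861, -0.07009138,  1.45154115,  0.02265031,
        1.37080702, -0.05693399]), 'joint_velocities': array([-0.00125114, -0.00205004,  0.00072315, -0.0040364 , -0.00134787,
        0.00096844, -0.00015224]), 'effort': array([-3.50431246e-04, -4.92570269e+01, -4.05869242e-01, -3.13403463e+01,
       -6.42362586e-02,  3.95007699e-02,  9.84261419e-05]), 'eef_pos': array([ 0.2688047 , -0.59129343,  0.23255758]), 'tool_rot': array([-3.06870187e+00, -6.64954630e-01,  7.93768485e-04]), 'contact_force': array([ 0.40647025, -0.00432927,  0.07522131]), 'torque': array([-0.02404609,  0.04058198,  0.04151499]), 'gripper_force': 0.0, 'grip_width': 1.0006659174484263}
```

View pics/top0.png

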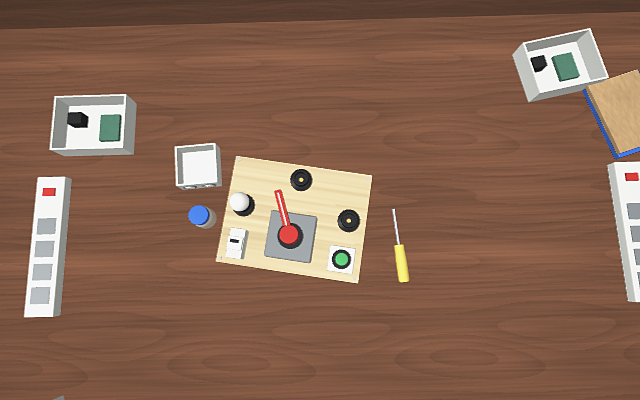

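View pics/side0.png

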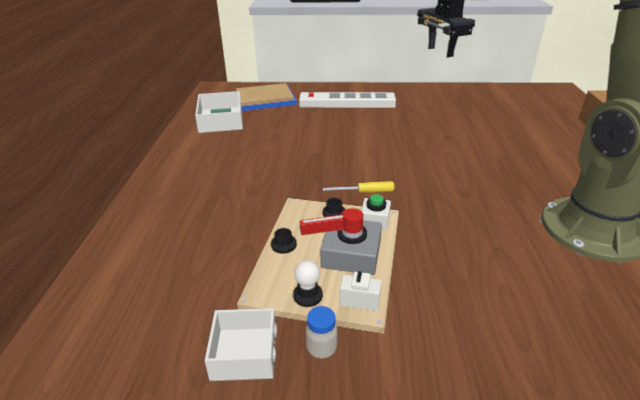

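The top view shows the lamp with the bulb at about (240,202), on the left. The pointer runs from its hub at (289,235) to its tip at (278,191), and the green button is at (342,259). The empty sockets are at (301,180) and (348,220). I'll enlarge a crop to read these more closely.

Run:
```python
from h import *
f=cv2.imread("pics/top0.png"); cv2.imwrite("pics/c0.png",cv2.resize(f[140:290,200:400],None,fx=4,fy=4,interpolation=cv2.INTER_CUBIC))
```

```text
(no output)
```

View pics/c0.png

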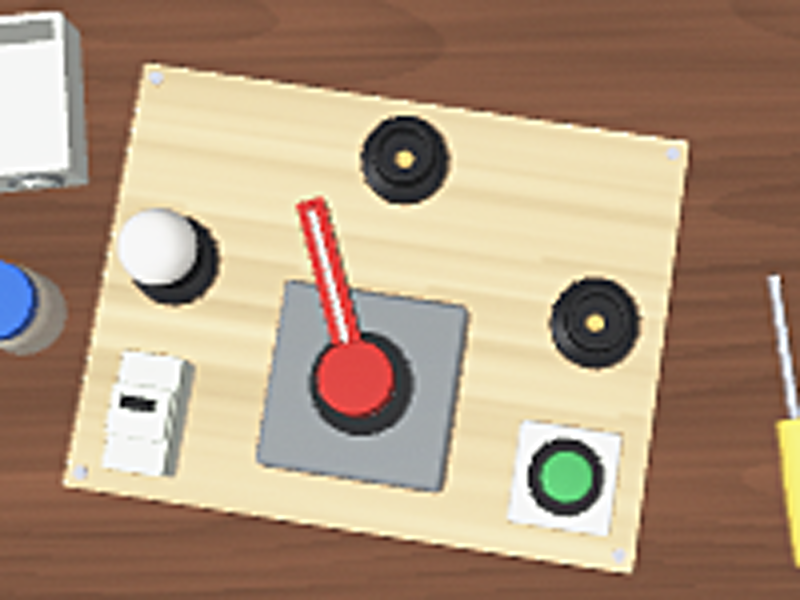

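In the crop the board corners are at (145,63), (688,142), (633,573) and (65,487). The hub top is at (355,378), the tip at (312,203), the button at (568,476) and the globe at (158,247).

Run:
```python
from h import *
f=grab_frame("top")
p=lambda u,v,z: pix2z(f,200+(u+.5)/4-.5,140+(v+.5)/4-.5,z)[:2]
c=[p(*k,.018) for k in ((145,63),(688,142),(633,573),(65,487))]
B=[(.135,.175),(.135,-.175),(-.135,-.175),(-.135,.175)]
B=np.array(B);C=np.array(c);cm=C.mean(0)
yaw=np.angle(np.sum(((C-cm)@[1,1j])*np.conj(B@[1,1j])))
Rb=np.array([[np.cos(yaw),-np.sin(yaw)],[np.sin(yaw),np.cos(yaw)]])
print("board",cm,yaw,(C-cm)@Rb)
print("hub by board",cm+Rb@[-.05,0])
hub=p(355,378,.122);tip=p(312,203,.118)
print("hub",hub,"tip",tip,np.linalg.norm(tip-hub),"ang",np.arctan2(*(tip-hub)[::-1])-yaw)
h=cm+Rb@[-.05,0]; lamp=h+.145*np.array([np.cos(yaw+1.134),np.sin(yaw+1.134)])
print("lamp",lamp,"globe",p(158,247,.076),"lampdir",yaw+1.134)
b=p(568,476,.081);print("button",b,Rb.T@(b-cm))
o=status.get_obs();M=R.from_rotvec(o["tool_rot"]).as_matrix();print(o["eef_pos"],M.round(3))
print("jar lid",p(0,285,.075)); print("sdriver",p(775,280,.005),p(795,420,.02))
```

```text
board [0.60149519 0.10958415] -0.17213146443917754 [[ 0.13460524  0.17398975]
 [ 0.13379086 -0.17359966]
 [-0.13409179 -0.17403984]
 [-0.13430431  0.17364974]]
hub by board [0.55223409 0.11814828]
hub [0.55202026 0.11866479] tip [0.65154785 0.14211059] 0.1022518780587589 ang 0.4034842967002057
lamp [0.63517239 0.23708624] globe [0.63557296 0.23712178] lampdir 0.9618685355608223
button [0.49669243 0.00118073] [-0.08468635 -0.12475232]
[ 0.2688665  -0.59134637  0.23269929] [[ 0.91   0.414 -0.001]
 [ 0.414 -0.91   0.001]
 [-0.    -0.001 -1.   ]]
jar lid [0.61553058 0.32982202]
sdriver [ 0.61652224 -0.13635384] [ 0.52829602 -0.1409936 ]
```

The lamp is at board angle +1.134, which is world yaw 0.962, and the pointer is at world yaw 0.231. I have to push it anticlockwise on its right side. First I'll move over with the fingers closed.

Emit:
servo_tool --steps "0 15 -11 0 0;0 31 -24 0 0;0 31 -24 0 0;0 31 -24 0 0;0 31 -24 0 0;0 31 -24 0 0;0 31 -24 0 0;0 31 -24 0 0" --force 20

```text
t: 0.82
eef_pos: [0.4065, -0.3308, 0.2334]
tool_rot: [3.07, 0.665, -0.0]
contact_force: [0.3, 0.2, 0.3]
grip_width: 0.48
gripper_force: 0.0
```

Emit:
servo_tool --steps "0 31 -24 0 0;0 31 -24 0 0;0 31 -24 0 0;0 31 -24 0 0;0 31 -24 0 0;0 31 -24 0 0;0 31 -24 0 0;0 31 -24 0 0"

```text
t: 1.48
eef_pos: [0.5528, -0.0536, 0.2335]
tool_rot: [3.07, 0.665, -0.0]
contact_force: [1.2, -1.0, 0.7]
grip_width: 0.008
gripper_force: 0.0
```

Emit:
servo_tool --steps "0 31 -24 0 0;0 31 -24 0 0;0 31 -24 0 0;0 31 -23 0 0;0 14 -10 0 0;0 0 0 0 0.098;0 0 0 0 0.098;0 0 0 0 0"

```text
t: 2.15
eef_pos: [0.6344, 0.0979, 0.2328]
tool_rot: [3.121, 0.36, -0.002]
contact_force: [-0.2, 0.2, 0.2]
grip_width: 0.003
gripper_force: 0.0
```

Emit:
servo_tool --steps "0 0 0 20 0;0 0 0 30 0;0 0 0 30 0;0 0 0 20 0;0 0 0 12 0;0 0 0 7 0;0 0 0 0 0;0 0 0 0 0"

```text
t: 2.82
eef_pos: [0.6352, 0.0975, 0.1155]
tool_rot: [-3.121, -0.363, -0.002]
contact_force: [0.7, -0.2, 0.7]
grip_width: 0.008
gripper_force: 0.0
```

Run:
```python
from h import *
f=grab_frame("top")["img"]; g=grab_frame("wrist")["img"]; a=cv2.resize(f[140:290,200:400],(500,375)); b=cv2.resize(g,(300,188))
c=np.zeros((375,800,3),np.uint8);c[:,:500]=a;c[:188,500:]=b;s=grab_frame("side")["img"][180:320,240:400];c[188:,500:714]=cv2.resize(s,(214,187));cv2.imwrite("pics/a1.png",c)
```

```text
(no output)
```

View pics/a1.png

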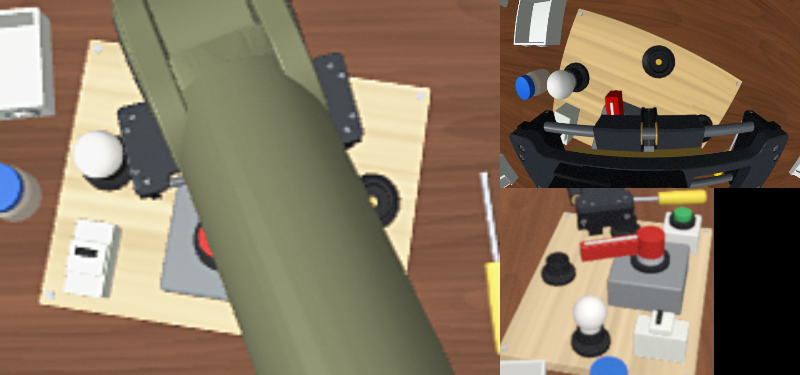

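Fingers are closed to the right of the arm (wrist inset: red tip at about (613,103); bulb at (560,85), well clear). Approaching now, then pushing along the arc.

Emit:
servo_tool --steps "0 0 -4 0 0;0 0 -4 0 0;0 0 -4 0 0;0 0 -3 0 0;0 1.2 -4.5 0 -0.06;0 1.2 -4.5 0 -0.06;0 1.2 -4.5 0 -0.06;0 1.2 -4.5 0 -0.06"

```text
t: 3.63
eef_pos: [0.6306, 0.1301, 0.1147]
tool_rot: [3.052, 0.736, 0.001]
contact_force: [1.0, -1.6, -0.8]
grip_width: 0.005
gripper_force: 1.0
```

Emit:
servo_tool --steps "0 1.2 -4.5 0 -0.06;0 1.2 -4.5 0 -0.06;0 1.2 -4.5 0 -0.06;0 1.2 -4.5 0 -0.06;0 0 0 0 0;0 0 0 0 0"

```text
t: 4.13
eef_pos: [0.6245, 0.1487, 0.1146]
tool_rot: [-2.946, -1.092, -0.0]
contact_force: [0.3, 0.1, -0.5]
grip_width: 0.007
gripper_force: 0.0
```

Run:
```python
from h import *
o=status.get_obs();M=R.from_rotvec(o["tool_rot"]).as_matrix();h=np.array([.5522,.1183]);d=o["eef_pos"][:2]-h
print(o["eef_pos"],np.arctan2(M[1,0],M[0,0]),"arm-frame",M[:2,:2].T@d,o["contact_force"])
s=grab_frame("side")["img"][180:320,220:420];g=grab_frame("wrist")["img"]
c=np.zeros((560,800,3),np.uint8);c[:,:]=cv2.resize(s,(800,560));c[:200,480:]=cv2.resize(g,(320,200));cv2.imwrite("pics/a2.png",c)
```

```text
[0.62447925 0.14868264 0.1146267 ] 0.7097619017002685 arm-frame [0.07462399 0.02405525] [ 0.33711697  0.08824336 -0.48396137]
```

View pics/a2.png

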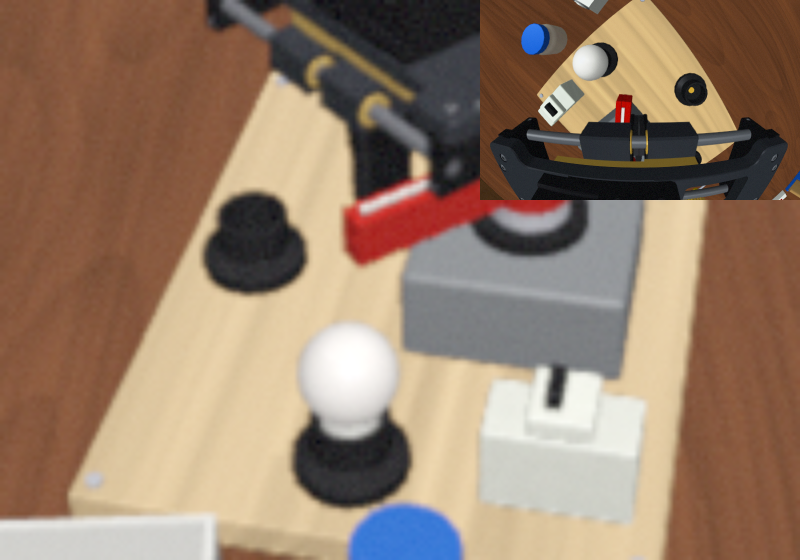

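The side view shows the finger against the arm, with the arm's tip top at about (355,207) in the crop, still short of the lamp. Next I'll work out the arm's angle.

```bash
cat >> h.py <<'E'
def armang(u,v,x0=220,y0=180,k=4):
    f=grab_frame("side"); p=pix2z(f,x0+(u+.5)/k-.5,y0+(v+.5)/k-.5,.118)[:2]
    d=p-[.5522,.1183]; return p,np.linalg.norm(d),np.arctan2(d[1],d[0])
E
python3 -c "
from h import *
print(armang(358,210)); print(armang(352,206))"
```

```text
(array([0.63424152, 0.1735416 ]), np.float64(0.09890624467444885), np.float64(0.5926064451316445))
(array([0.63719048, 0.1706328 ]), np.float64(0.09981033924499882), np.float64(0.5519192595848358))
```

Emit:
servo_tool --steps "0 1.2 -4.5 0 -0.06;0 1.2 -4.5 0 -0.06;0 1.2 -4.5 0 -0.06;0 1.2 -4.5 0 -0.06;0 0 0 0 0;0 0 0 0 0"

```text
t: 4.83
eef_pos: [0.6148, 0.1642, 0.1145]
tool_rot: [-2.795, -1.435, 0.001]
contact_force: [0.4, -0.5, 0.1]
grip_width: 0.005
gripper_force: 0.0
```

Run:
```python
from h import *
o=status.get_obs();M=R.from_rotvec(o["tool_rot"]).as_matrix();h=np.array([.5522,.1183]);d=o["eef_pos"][:2]-h
print(o["eef_pos"],np.arctan2(M[1,0],M[0,0]),"arm-frame",M[:2,:2].T@d,o["contact_force"])
s=grab_frame("side")["img"][200:300,260:393];g=grab_frame("wrist")["img"]
c=cv2.resize(s,(798,600),interpolation=cv2.INTER_CUBIC);c[:200,478:]=cv2.resize(g,(320,200));cv2.imwrite("pics/a3.png",c)
```

```text
[0.61484436 0.16418374 0.11447196] 0.9488983033044744 arm-frame [0.0737884  0.02418482] [ 0.43063226 -0.52530081  0.07749823]
```

View pics/a3.png

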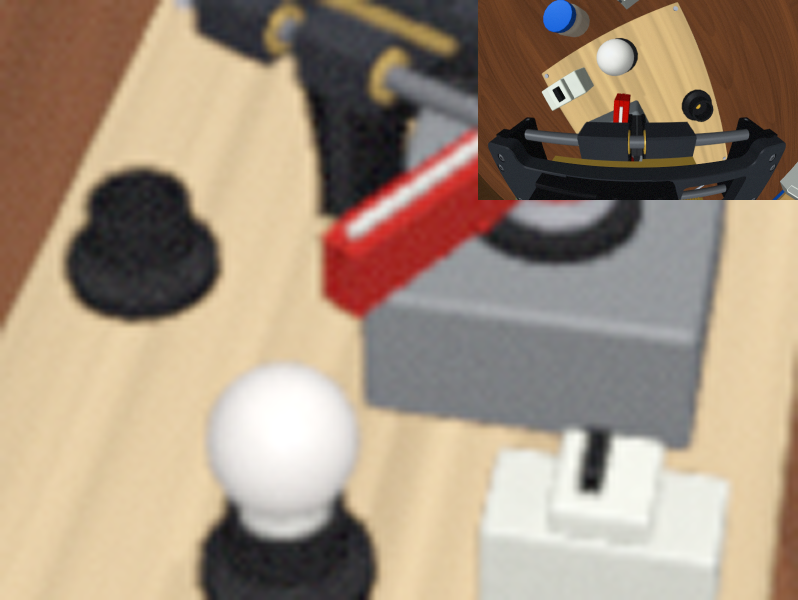

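Crop: tip top edge runs (325,235)–(362,262), middle about (343,247), and the lamp globe is at (283,437). The arm lags behind the tool.

```bash
python3 -c "
from h import *
for q in ((343,247),(325,233),(362,262),(470,150)): print(armang(*q,260,200,6))"
```

```text
(array([0.61911221, 0.19812209]), np.float64(0.10415762152217171), np.float64(0.8731535785361244))
(array([0.6248351 , 0.19162774]), np.float64(0.10321247562366694), np.float64(0.7901433964228474))
(array([0.61315113, 0.20498537]), np.float64(0.10596883662789434), np.float64(0.9579724619456166))
(array([0.58098547, 0.1497122 ]), np.float64(0.04260668843923324), np.float64(0.8290056377608175))
```

The arm is at about 0.87 rad and the target is 0.962, so I'll push another 0.09, back away, rise and move clear to check.

Emit:
servo_tool --steps "0 0.9 -3.5 0 -0.045;0 0.9 -3.5 0 -0.045;0 0 0 0 0;0 0 0 0 0;0 0 5 0 0;0 0 10 0 0;0 0 10 0 0;0 0 0 0 0"

```text
t: 5.8
eef_pos: [0.6342, 0.1542, 0.1142]
tool_rot: [2.728, 1.556, 0.001]
contact_force: [0.2, -0.8, 0.5]
grip_width: 0.002
gripper_force: 0.0
```

Emit:
servo_tool --steps "0 0 0 -20 0;0 0 0 -30 0;0 0 0 -20 0;0 0 0 0 0.12;0 0 15 0 0.12;0 0 30 0 0.12;0 0 35 0 0.12;0 0 35 0 0.12"

```text
t: 6.47
eef_pos: [0.7069, 0.0705, 0.1846]
tool_rot: [-3.066, -0.681, -0.001]
contact_force: [0.6, -0.1, -0.8]
grip_width: 0.005
gripper_force: 0.0
```

Emit:
servo_tool --steps "0 -20 -2 0 0;0 -36 -4 0 0;0 -36 -4 0 0;0 -36 -4 0 0;0 -36 -4 0 0;0 -36 -5 0 0;0 -19 -3 0 0;0 0 0 0 0"

```text
t: 7.13
eef_pos: [0.4933, -0.0019, 0.1844]
tool_rot: [3.064, 0.681, -0.005]
contact_force: [0.6, 0.3, -0.6]
grip_width: 0.009
gripper_force: 0.0
```

Run:
```python
from h import *
o=status.get_obs();M=R.from_rotvec(o["tool_rot"]).as_matrix()
d=np.array([.4967,.0012])-o["eef_pos"][:2];print(o["eef_pos"],"to button in tool xy mm",1000*M[:2,:2].T@d)
f=grab_frame("top")["img"];s=grab_frame("side")["img"]
c=np.zeros((600,800,3),np.uint8);c[:,:400]=cv2.resize(f[150:300,210:310],(400,600),interpolation=cv2.INTER_CUBIC);c[:,400:]=cv2.resize(s[180:330,290:390],(400,600),interpolation=cv2.INTER_CUBIC);cv2.imwrite("pics/a4.png",c)
```

```text
[ 0.49331123 -0.00185223  0.18444163] to button in tool xy mm [ 4.36264037 -1.32926436]
```

View pics/a4.png

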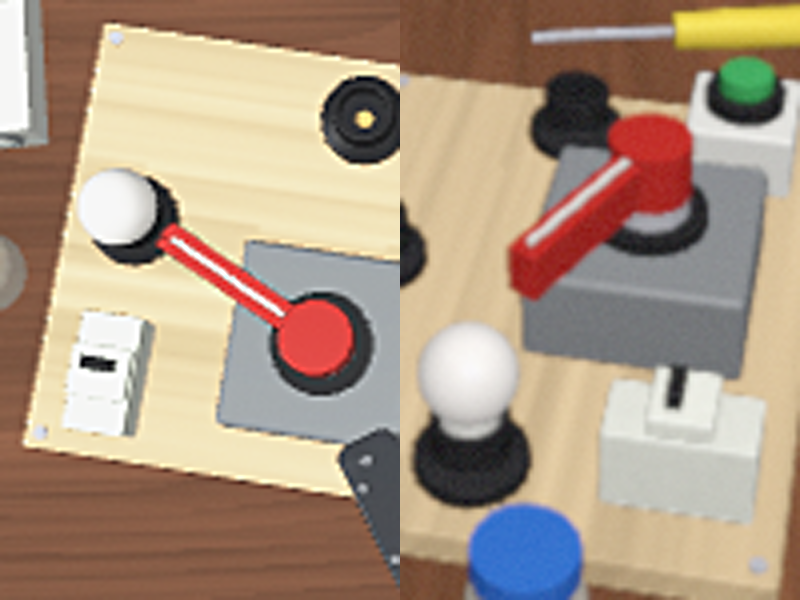

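The top view shows the tip at (168,238) and the hub at (313,338) in the crop, so the arm aims at the holder. The button stands well proud of its housing. Next I'll check the angle.

Run:
```python
from h import *
f=grab_frame("top");h=np.array([.5522,.1183]);l=np.array([.6352,.2371])
p=lambda u,v,z: pix2z(f,210+(u+.5)/4-.5,150+(v+.5)/4-.5,z)[:2]
t=p(168,238,.118);b=p(281,312,.118)
for a in (t-h,t-b):
    th=np.arctan2(a[1],a[0]);print(np.linalg.norm(a),th,"lamp y mm",1000*(-np.sin(th)*(l-h)[0]+np.cos(th)*(l-h)[1]))
print(armang(525,258,290,180,4))
```

```text
0.10079599389502103 0.956362458159396 lamp y mm 0.668432344030398
0.07629227548151178 0.9708736649981156 lamp y mm -1.4345376748095688
(array([0.43313175, 0.2037486 ]), np.float64(0.14655616612143463), np.float64(2.519123060727158))
```

The pointer aims within about 2 mm of the holder's middle. Now for the button.

Emit:
servo_tool --steps "0 4.4 -1.3 15 0;0 0 0 25 0;0 0 0 25 0;0 0 0 15 0;0 0 0 8 0;0 0 0 0 0;0 0 0 0 0"

```text
t: 7.92
eef_pos: [0.5009, 0.004, 0.0967]
tool_rot: [-3.064, -0.688, -0.0]
contact_force: [0.2, 0.3, 0.3]
grip_width: 0.002
gripper_force: 0.0
```

Emit:
servo_tool --steps "0 0 0 2 0;0 0 0 2 0;0 0 0 2 0;0 0 0 2 0;0 0 0 0 0;0 0 0 0 0"

```text
t: 8.42
eef_pos: [0.5011, 0.0034, 0.0893]
tool_rot: [3.065, 0.687, 0.003]
contact_force: [0.9, -0.7, 2.2]
grip_width: 0.005
gripper_force: 1.4
```

Emit:
servo_tool --steps "0 0 0 1.5 0;0 0 0 1.5 0;0 0 0 1 0;0 0 0 0 0;0 0 0 0 0"

```text
t: 8.83
eef_pos: [0.5011, 0.0034, 0.0854]
tool_rot: [3.065, 0.687, 0.003]
contact_force: [1.1, -0.1, 8.2]
grip_width: 0.004
gripper_force: 3.7
```

Emit:
servo_tool --steps "0 0 0 1.5 0;0 0 0 1 0;0 0 0 0 0;0 0 0 0 0"

```text
t: 9.17
eef_pos: [0.5013, 0.0034, 0.085]
tool_rot: [3.064, 0.686, 0.002]
contact_force: [-5.1, -0.0, 23.1]
grip_width: 0.005
gripper_force: 11.8
```

The button is on its stop: the force rises steeply with no further travel. Releasing and rising straight up.

Emit:
servo_tool --steps "0 0 0 -5 0;0 0 0 -15 0;0 0 0 -30 0;0 0 0 -35 0;0 0 0 -35 0;0 0 0 -15 0;0 0 0 0 0;0 0 0 0 0"

```text
t: 9.83
eef_pos: [0.4997, 0.0032, 0.2167]
tool_rot: [3.065, 0.686, -0.001]
contact_force: [-0.3, 0.3, -0.2]
grip_width: 0.006
gripper_force: 0.0
```

Emit:
servo_tool --steps "0 0 15 0 0;0 0 35 0 0;0 0 40 0 0;0 0 40 0 0;0 0 35 0 0;0 0 15 0 0;0 0 0 0 0;0 0 0 0 0"

```text
t: 10.5
eef_pos: [0.5759, -0.1602, 0.2145]
tool_rot: [-3.063, -0.683, 0.006]
contact_force: [-0.5, 0.5, -1.1]
grip_width: 0.009
gripper_force: 0.0
```

Run:
```python
from h import *
f=grab_frame("top")["img"];s=grab_frame("side")["img"]
c=np.zeros((600,800,3),np.uint8);c[:300]=cv2.resize(f[140:290,170:420],(800,480))[:300];c[300:]=cv2.resize(s[160:390,190:420],(800,800))[:300];cv2.imwrite("pics/a5.png",c)
print(status.get_obs()["eef_pos"])
```

```text
[ 0.57625436 -0.15771169  0.21580304]
```

View pics/a5.png

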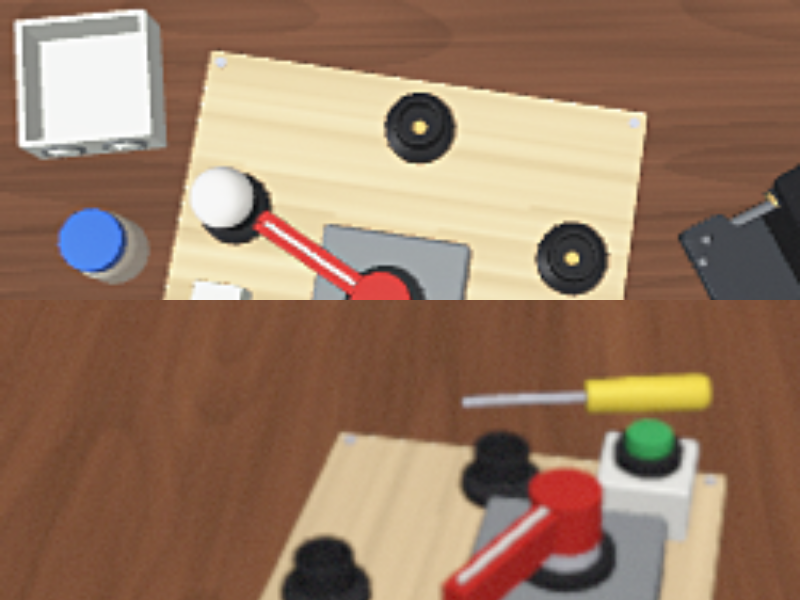

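The pointer, tip at (262,222) in the top part, still aims at the bulb's holder. The button at (650,438) is up again, the loose things look untouched and the arm is clear. Handing in.

```bash
python3 -c "
from h import *
print(arm.job_done())"
```

```text
the job is handed in; nothing more can be done
None
```

The job is handed in: I pushed the pointer to within about 2 mm of the bulb holder's middle by my measurement, pressed the green button down to its stop, and let it come up again; the last pictures show nothing else disturbed, though no verdict came back.

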